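# Index the lug turntable home and bolt it

## Robot

A 6-joint arm with a two-finger parallel gripper is mounted at the origin on the work surface. World frame = base frame: x ahead of the robot, y to its left, z up, the work surface at z = 0. Lengths are in m, angles in rad, forces in N, time in s.
With the tool pointing down it reaches from about 0.35 to 0.975 m from the base axis. Payload 4.9 kg.
Tool frame: the origin (TCP) lies on the centre line of the jaws, within the pads' length; the fingertips stand 14 mm ahead of it and the grasp point (between the pads) lies 5 mm behind it; z points along the fingers, y is the line along which they close (so a half turn about z gives the same grasp; the last joint's range is limited). The gripper opens to 85 mm and grips with 20 to 120 N. Pads are 22 mm wide; open, the fingers measure 114 mm over their backs; the gripper's body (76 mm by 85 mm) begins 54 mm behind the grasp point. The pads swing forward as they close: fully open they stand 13 mm farther back than shut.
Start: joints at [1.056, 0.053, 1.613, -0, 1.476, -0.119], TCP at [0.241, 0.577, 0.245] pointing down, gripper open.
Joint ranges: [-3.01, 3.01], [-1.01, 2.22], [0.06, 2.58], [-1.02, 4.17], [0.09, 2.62], [-3.14, 3.14]. Speed limits (rad/s): [2.57, 2.57, 3.14, 3.14, 3.14, 3.14].

## Interface

Orientations are given as a unit quaternion [w, x, y, z].
In Python, from plant import * gives the robot as it stands.
- The arm moves only by the tool send_rows, never from a script. Its argument "steps" is a list of rows, each an object with "translation": the shift along the tool's x, y, z in cm, a list of three; "delta_rot": the turn, a rotation vector about the tool's x, y, z in rad, a list of three; "jaw": the finger opening in cm, from 0 to 8.54. In form: [{"translation": [dx, dy, dz], "delta_rot": [rx, ry, rz], "jaw": jaw}, ...]. A call has exactly 8 rows; each row is the pose to reach, as a shift and turn from the pose commanded when the call began, along the tool's axes at that moment; what a row does not reach only later rows make up. A row lasts 1/10 s, in which the tool goes at most 50 mm and 8.59 degrees, less where a joint would pass 70% of its speed; a pose out of reach is approached as far as the arm can. A call with a gripper value outside its range is refused whole. The fingers move at their own pace and stop on an object; the grip force is fixed at half the most. Time passes only in rows, so rows that repeat a pose let the fingers close, or fill a call up. It gives the time, the measured TCP pose, the force, the opening and the grip force at its end, in the units of the state.
- state(): the state, without advancing time (a new reading comes with each control period).
- grab_frame(name): name is "scene" or "top"; returns a dict with "pixels" (420x560x3 uint8, blue, green, red), "range_z" (420x560 float32, m along the optical axis (not along the pixel's ray), 0 where there is no reading), "fx", "fy", "cx", "cy" (pixels), "dist" ([k1, k2, p1, p2, k3] as OpenCV has them; the pictures are not rectified), "rvec" (rotation vector, rad) and "tvec" (3), from world to camera coordinates, as OpenCV has them. Camera axes: x right, y down, z forward; pixel columns grow to the right and rows downward; lengths in m; the calibration is good to about 2 mm. A picture is of the moment at which its call begins.
- job_done(): hands the job in; it is judged then, once.
The state is a dict: "time": time; "joint_pos": joint angles; "joint_vel": joint speeds; "joint_efforts": joint torques, N m; "tool_pos": TCP position; "tool_rot": TCP orientation; "contact_force": force on the tool from outside, world axes, zero at the start; "ft_torque": the same for the moment, N m; "gripper_width": opening from 0.0 (shut) to 1.0 (fully open); "grasp_force": force on a finger pad.
Only numpy, scipy, OpenCV 4.12 (cv2) and the standard library are available. Lean on these libraries where they do the work, as an engineer would, in place of code of your own. Each camera call takes 0.05 s, during which the arm holds its last target. There are 200 camera calls.

## Task

Push the upright steel post near the rim of the turntable anticlockwise (seen from above) until the black lug casing it carries faces front, towards the robot, and the table meets its rubber stop, and keep pressing on the post with about 13 N for a second to seat it, never reaching 20 N. Then push the locking bolt by its knob, fully home into the slot on the rim, again staying below 20 N. Do not touch the parts mounted on the turntable, leave everything around it where it stands, and leave the turntable and bolt untouched at the end.

Things in the scene. Friction and masses are not known exactly. Their poses are not given: they have to be found in the camera images.
- pedestal: grey fixed foot of the turntable, a 210 mm disc 12 mm thick with an arm that reaches 215 mm from the axis towards the robot side (front). Origin on the turning axis at the cart top; its -x axis points to the front, along the arm and the bolt; z is up. It does not move during the task.
- axis (a point): the turning axis of the turntable at the height of the platter's upper face (60 mm above the cart top).
- platter: round aluminium platter, 256 mm across, 15 mm thick, upper face 60 mm above the cart top, with the push post on it. On its rim, under the casing, two steel cheeks (each 14 mm wide, level with the platter, reaching out to 152 mm from the axis) leave a 16 mm slot between them. Origin on the axis at the cart top; at home its axes are parallel to the pedestal's.
- spindle (a joint): angle of the platter about its axis, rad, growing anticlockwise seen from above. It starts between -1.0 and -0.5; 0 = home, casing to the front, leading cheek just touching the rubber stop. Turns stiffly: about 2.5 N at the post keeps it moving, and it stays where it is left. Beyond 0 the rubber is hard and gives only a few tenths of a millimetre at the post for 12 N, so the force rises steeply.
- post_mid (a point): middle of the push post: a plain round steel post 14 mm across standing on the platter 113 mm from the axis, from 60 to 115 mm above the cart top (this point at 87.5 mm); foot collar 24 mm across and 4 mm high. Seen from above it lies 80 degrees anticlockwise of the casing about the axis. Clear space all round it on the platter.
- parts: the parts fixed on the platter, none of which may be touched: black lug casing, copper hexagonal nut on a stub, orange rubber grommet on a stub. Origin as the platter.
- casing_mid (a point): centre of the black lug casing on the platter: a stepped black block 30 x 34 mm, its top 122 mm above the cart top, 88 mm from the axis.
- stop: fixed steel pin 10 mm across, top 70 mm above the cart top, with an orange rubber grommet 20 mm across round it from 42 to 64 mm up; stands at the front outside the rim. Origin on the pin's axis at the cart top.
- stop_mid (a point): centre of the rubber grommet on the stop, 53 mm above the cart top.
- bolt (a joint): travel of the locking bolt, m: 0 = drawn back (start), 0.024 = fully home, a hard end. It slides straight along the pedestal's +x, from the front towards the axis; takes about 3 N to move and stays where it is left. Its 12 mm round nose enters the rim slot only if the platter is home within about 2 mm.
- knob_mid (a point): middle of the bolt's knob: an upright dark steel pin 16 mm across, from 59 to 102 mm above the cart top (this point at 80.5 mm); 176 mm in front of the axis when drawn back. The guide rails beside the bolt are 59 mm high.
- bolt_knob: the knob of the bolt, moving with it. Origin is on the axis of the turntable when the bolt is drawn back: use point knob_mid for the place of the knob.
- spare_casing: bystander: loose black lug casing, 30 x 34 x 56 mm, upright; origin under its centre.
- spare_nut: bystander: loose copper hexagonal nut, 26 mm across flats, 18 mm high; origin under its centre.
- spare_grommet: bystander: loose orange rubber grommet, 36 mm across, 12 mm high; origin under its centre.
- washer_bin: bystander: grey open bin 120 x 160 x 60 mm; origin under its centre.
- driver: bystander: screwdriver lying flat along its x axis.
- oil: bystander: grey can 52 mm across, 120 mm high; origin under its centre.
- rack: bystander, fixed: slotted aluminium rack 70 x 200 mm holding six chrome rods upright, 130 mm high; origin under its centre.

How it is judged:
By the outcome, as a careful person would: the job done as asked, in the order asked, and still so for the second after the job is handed in, with the robot touching nothing.
It also fails if it takes over 54 s, if anything falls off the work surface, if the arm or the gripper's body presses on something with over 40 N, if the wrist force passes 120 N, or if a joint passes its speed limit or range.

## Working session

There is one attempt and no reset: what is moved stays moved. The work goes in short steps, Python scripts to look and compute and a tool call to move; the robot and the scene stay as the last step left them, time stands still between calls to the robot, and variables do not carry over. Pictures are saved under pics/ and viewed, at most 10 in all, crops included, and the job is handed in when it is done.

Besides the shell and the picture viewer there is one more tool, called after "Call:" as name([rows], argument=value, ...), one row to a line, values as JSON. send_rows: Moves the arm, as the interface text tells. Its arguments: {"type":"object","properties":{"steps":{"type":"array","items":{"type":"object","properties":{"translation":{"type":"array","items":{"type":"number"}},"delta_rot":{"type":"array","items":{"type":"number"}},"jaw":{"type":"number"}}}}},"required":["steps"]}

```bash
mkdir -p pics
cat > h.py <<'E'
from plant import *
import numpy as np, cv2
def cloud(f):
    h,w=f["range_z"].shape
    K=np.array([[f["fx"],0,f["cx"]],[0,f["fy"],f["cy"]],[0,0,1.]])
    u,v=np.meshgrid(np.arange(w),np.arange(h))
    p=cv2.undistortPoints(np.stack([u,v],-1).reshape(-1,1,2).astype(np.float64),K,np.array(f["dist"],float)).reshape(h,w,2)
    z=f["range_z"][...,None]
    P=np.concatenate([p*z,z],-1)
    R=cv2.Rodrigues(np.array(f["rvec"],float))[0]
    W=(P-np.array(f["tvec"],float).reshape(3))@R
    W[f["range_z"]<=0]=np.nan
    return W
E
python3 - <<'E'
from h import *
for n in("top","scene"):
    f=grab_frame(n); cv2.imwrite(f"pics/{n}0.png",f["pixels"]); np.save(n+"0.npy",cloud(f))
    print(n,f["tvec"],f["rvec"],f["fx"])
print(state())
E
```

```text
top [0.00760981 0.53452148 1.23888108] [ 2.22135106 -2.18204349  0.04890132] 448.69516901595154
scene [-0.33199514 -0.23320198  1.56558732] [ 2.03057046  1.08813588 -0.48859557] 474.4798797472075
{'time': 0.1, 'joint_pos': array([ 1.05601842e+00,  5.33434653e-02,  1.61415774e+00,  1.01504919e-06,
        1.47599657e+00, -1.19014311e-01]), 'joint_vel': array([ 0.00057795, -0.00181239, -0.00360031,  0.00010916,  0.00059852,
        0.00072736]), 'joint_efforts': array([ 4.90875027e-04, -3.94907498e+01, -3.71361279e+01, -1.38062755e-04,
        3.87272783e-03,  6.81622396e-06]), 'tool_pos': array([0.24068699, 0.57621529, 0.24415268]), 'tool_rot': array([-2.97315663e-04,  1.96592867e-01,  9.80484746e-01, -9.04972218e-04]), 'contact_force': array([-0.22029932, -0.16510638, -0.48799258]), 'ft_torque': array([ 0.00606538, -0.05492792,  0.00231281]), 'grasp_force': 0.0, 'gripper_width': 0.9988477488613566}
```

View pics/top0.png

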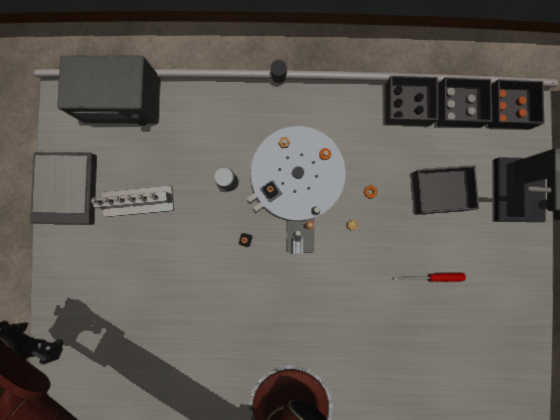

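View pics/scene0.png

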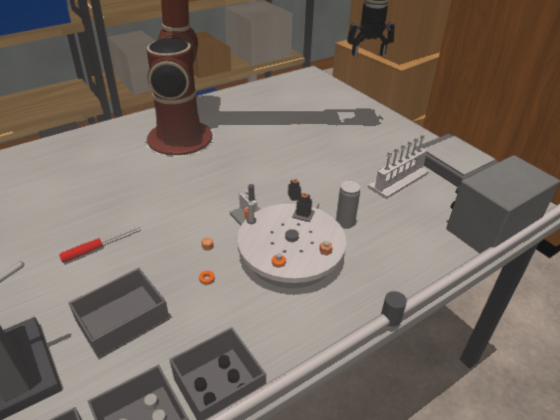

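The top view shows the turntable centre at about (298,173), the casing at (270,190) with the cheeks at (257,203), the post at (316,210), the bolt knob at about (298,235) and the stop at (309,225). Next I'll measure them from the depth data.

Run:
```python
from h import *
from scipy.optimize import least_squares
W=np.load("top0.npy"); S=np.load("scene0.npy")
for n,A in(("top",W),("scene",S)):
    P=A.reshape(-1,3); P=P[~np.isnan(P).any(1)]
    m=(abs(P[:,0]-.53)<.35)&(abs(P[:,1])<.4); P=P[m]
    print(n,"table z",np.median(P[abs(P[:,2])<.02][:,2]))
    c=W[173,298,:2] if n=="top" else c
    r=np.hypot(*(P[:,:2]-c).T)
    pl=P[(abs(P[:,2]-.06)<.006)&(r<.145)]
    # edge fit via convex hull
    hull=cv2.convexHull(pl[:,:2].astype(np.float32))[:,0]
    rr=np.hypot(*(hull-c).T); hull=hull[rr<.136]
    f=least_squares(lambda q:np.hypot(hull[:,0]-q[0],hull[:,1]-q[1])-q[2],[*c,.128],loss='soft_l1',f_scale=.002).x
    print("platter",f,np.median(pl[:,2]),len(hull))
    c=f[:2]
    r=np.hypot(*(P[:,:2]-c).T); ang=np.degrees(np.arctan2(*(P[:,:2]-c).T[::-1]))%360
    for nm,s in(("post",(abs(r-.113)<.02)&(P[:,2]>.075)&(P[:,2]<.125)&(ang>170)&(ang<240)),
                ("casing",(abs(r-.088)<.03)&(P[:,2]>.1)&(P[:,2]<.13)&(ang>90)&(ang<165)),
                ("knob",(abs(r-.176)<.03)&(P[:,2]>.065)&(P[:,2]<.115)&(abs(ang-180)<25)),
                ("stop",(abs(r-.15)<.03)&(P[:,2]>.03)&(P[:,2]<.08)&(ang>182)&(ang<215)),
                ("arm",(r>.135)&(r<.23)&(abs(P[:,2]-.012)<.006)&(abs(ang-180)<30))):
        q=P[s]
        if len(q): print(nm,len(q),"med",np.median(q,0).round(4),"min",q.min(0).round(4),"max",q.max(0).round(4),"ang",np.median(ang[s]).round(1),"r",np.median(r[s]).round(4))
f=grab_frame("top");p=f["pixels"][130:270,210:380];cv2.imwrite("pics/topc.png",cv2.resize(p,None,fx=4.4,fy=4.2,interpolation=cv2.INTER_CUBIC))
f=grab_frame("scene");p=f["pixels"][160:290,210:370];cv2.imwrite("pics/scc.png",cv2.resize(p,None,fx=4.5,fy=4.5,interpolation=cv2.INTER_CUBIC))
```

```text
top table z -0.0005127216231700015
platter [ 0.65160874 -0.00635034  0.12754962] 0.05965818586310428 42
post 27 med [ 0.5479 -0.0543  0.1141] min [ 0.5427 -0.0598  0.0814] max [ 0.5557 -0.048   0.1216] ang 204.7 r 0.1134
casing 142 med [0.5985 0.0642 0.1167] min [0.58   0.0464 0.1002] max [0.6185 0.0829 0.1274] ang 127.1 r 0.089
knob 39 med [ 0.4779 -0.0099  0.1007] min [ 0.4677 -0.0501  0.0654] max [ 0.5105 -0.0022  0.1085] ang 181.2 r 0.1738
stop 137 med [ 0.5287 -0.0396  0.061 ] min [ 0.4726 -0.0772  0.0508] max [ 0.5513 -0.0128  0.0738] ang 194.2 r 0.1269
arm 563 med [ 0.4835 -0.0231  0.0114] min [ 0.4382 -0.1017  0.0061] max [0.523  0.0547 0.0174] ang 185.9 r 0.1703
scene table z -0.0013858983484090512
platter [ 0.64863045 -0.00981927  0.12824125] 0.058280763489210435 45
post 92 med [ 0.5506 -0.0605  0.0985] min [ 0.5403 -0.0667  0.0752] max [ 0.5563 -0.0501  0.1151] ang 207.5 r 0.1105
casing 152 med [0.603  0.057  0.1113] min [0.5837 0.0422 0.1001] max [0.6178 0.0813 0.1246] ang 123.8 r 0.0809
knob 87 med [ 0.4774 -0.0154  0.0868] min [ 0.4643 -0.0447  0.0657] max [ 0.5064 -0.0054  0.1017] ang 181.9 r 0.1715
stop 123 med [ 0.5115 -0.0439  0.0589] min [ 0.4693 -0.0831  0.0318] max [ 0.547  -0.0145  0.0797] ang 193.5 r 0.1427
arm 176 med [ 0.4589 -0.0435  0.0103] min [ 0.4296 -0.0589  0.0061] max [0.4935 0.0162 0.0171] ang 190.0 r 0.1933
```

View pics/topc.png

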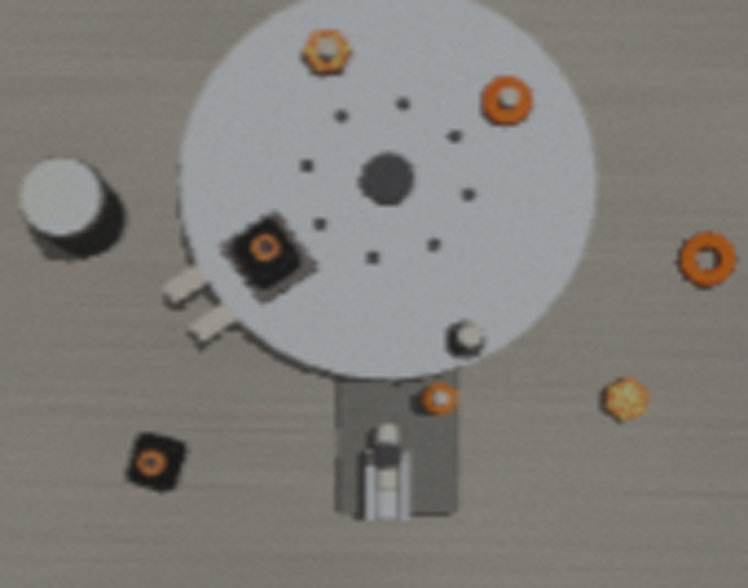

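View pics/scc.png

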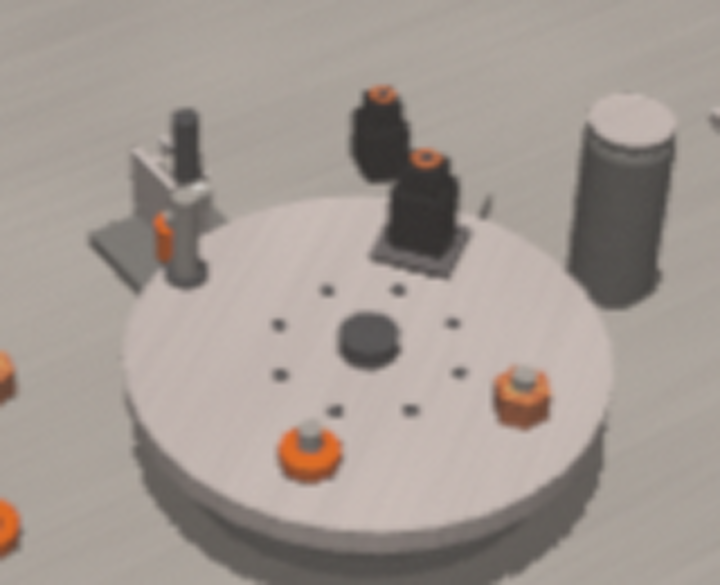

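The crops agree with those readings: the post is clear at crop pixel (466,338), the stop is at (440,398) and the knob at (387,450). From these, the axis is about (0.650,-0.008), the post sits at about 205° and home is about 261°.

```bash
cat >> h.py <<'E'
from scipy.spatial.transform import Rotation as Rn
AX=np.array([.650,-.008])
def finger(deg,gap=0.,z=.10,r=.113):
    t=np.radians(deg); er=np.array([np.cos(t),np.sin(t)]); et=np.array([-er[1],er[0]])
    p=AX+r*er-(.018+gap)*et
    return np.array([*p,z]), deg-90   # position, world yaw of tool x (tool x = -et)
def rows(targets):
    s=state(); R=Rn.from_quat(np.roll(s["tool_rot"],-1)).as_matrix()
    y0=np.degrees(np.arctan2(R[1,0],R[0,0])); 
    for p,y in targets:
        d=R.T@(np.array(p)-s["tool_pos"])*100
        print(d.round(2), "rz",round(-np.radians((y-y0+180)%360-180),3))
    print("pos",s["tool_pos"].round(4),"yaw",y0.round(2),"F",s["contact_force"].round(2),"t",s["time"])
E
python3 - <<'E'
from h import *
p,y=finger(205,.014,.2); q=p.copy(); q[2]=.1
rows([(p,y),(q,y)])
E
```

```text
[-50.31 -44.33   4.5 ] rz 0.739
[-50.31 -44.32  14.5 ] rz 0.739
pos [0.2408 0.5764 0.2445] yaw 157.32 F [0.41 0.19 1.39] t 0.2
```

Call:
send_rows([
  {"translation":[-2,-1.8,0.2],"delta_rot":[0,0,0.04],"jaw":0},
  {"translation":[-5,-4.4,0.4],"delta_rot":[0,0,0.08],"jaw":0},
  {"translation":[-8.5,-7.5,0.8],"delta_rot":[0,0,0.13],"jaw":0},
  {"translation":[-12,-10.6,1.1],"delta_rot":[0,0,0.18],"jaw":0},
  {"translation":[-15.5,-13.7,1.4],"delta_rot":[0,0,0.23],"jaw":0},
  {"translation":[-19,-16.8,1.7],"delta_rot":[0,0,0.28],"jaw":0},
  {"translation":[-22.5,-19.9,2],"delta_rot":[0,0,0.33],"jaw":0},
  {"translation":[-26,-23,2.3],"delta_rot":[0,0,0.38],"jaw":0},
])

```text
time: 1.0
tool_pos: [0.3925, 0.2625, 0.2222]
tool_rot: [0.0, 0.379, 0.925, 0.0]
contact_force: [1.6, 0.4, -0.5]
gripper_width: 0.001
grasp_force: 0.0
```

Run:
```python
from h import *
p,y=finger(205,.014,.2); q=p.copy(); q[2]=.1
rows([(p,y),(q,y)])
print(state()["joint_pos"])
```

```text
[-30.38 -10.69   2.22] rz 0.357
[-30.38 -10.69  12.22] rz 0.357
pos [0.3925 0.2625 0.2222] yaw 135.46 F [ 1.63  0.36 -0.53] t 1.0
[ 4.31672513e-01 -3.12542070e-01  1.98330574e+00  1.56617243e-05
  1.47039453e+00 -3.61701074e-01]
```

Call:
send_rows([
  {"translation":[-4.3,-1.5,0.3],"delta_rot":[0,0,0.05],"jaw":0},
  {"translation":[-8.6,-3,0.6],"delta_rot":[0,0,0.1],"jaw":0},
  {"translation":[-12.9,-4.5,0.9],"delta_rot":[0,0,0.15],"jaw":0},
  {"translation":[-17.2,-6.0,1.2],"delta_rot":[0,0,0.2],"jaw":0},
  {"translation":[-21.5,-7.5,1.5],"delta_rot":[0,0,0.25],"jaw":0},
  {"translation":[-25.5,-9,1.8],"delta_rot":[0,0,0.3],"jaw":0},
  {"translation":[-28.5,-10,2.0],"delta_rot":[0,0,0.34],"jaw":0},
  {"translation":[-30.4,-10.7,2.2],"delta_rot":[0,0,0.357],"jaw":0},
])

```text
time: 1.8
tool_pos: [0.5348, -0.0274, 0.2]
tool_rot: [-0.0, 0.538, 0.843, -0.0]
contact_force: [0.7, -0.3, 0.2]
gripper_width: 0.002
grasp_force: 0.0
```

Run:
```python
from h import *
p,y=finger(205,.014,.1)
rows([(p,y)])
```

```text
[ 0.09 -0.04 10.  ] rz -0.002
pos [ 0.5348 -0.0274  0.2   ] yaw 114.9 F [ 0.68 -0.33  0.17] t 1.8
```

Call:
send_rows([
  {"translation":[0,0,1.5],"delta_rot":[0,0,0],"jaw":0},
  {"translation":[0,0,3.5],"delta_rot":[0,0,0],"jaw":0},
  {"translation":[0,0,5.5],"delta_rot":[0,0,0],"jaw":0},
  {"translation":[0,0,7.5],"delta_rot":[0,0,0],"jaw":0},
  {"translation":[0,0,9],"delta_rot":[0,0,0],"jaw":0},
  {"translation":[0,0,9.7],"delta_rot":[0,0,0],"jaw":0},
  {"translation":[0,0,10],"delta_rot":[0,0,0],"jaw":0},
  {"translation":[0,0,10],"delta_rot":[0,0,0],"jaw":0},
])

```text
time: 2.6
tool_pos: [0.5344, -0.0248, 0.1004]
tool_rot: [0.0, 0.536, 0.844, 0.0]
contact_force: [-0.2, 0.3, 0.6]
gripper_width: -0.002
grasp_force: 0.0
```

Run:
```python
from h import *
rows([finger(a,g) for a,g in((205,.006),(205,0),(208,0),(211,0),(214,0),(217,0),(220,0),(223,0))])
f=grab_frame("scene");p=f["pixels"][120:290,170:390];cv2.imwrite("pics/sc2.png",cv2.resize(p,None,fx=3.5,fy=3.5,interpolation=cv2.INTER_CUBIC))
print(state()["contact_force"])
```

```text
[-0.96 -0.11  0.04] rz 0.002
[-1.56 -0.11  0.04] rz 0.002
[-2.15 -0.19  0.04] rz -0.05
[-2.75 -0.24  0.04] rz -0.103
[-3.35 -0.26  0.04] rz -0.155
[-3.95 -0.24  0.04] rz -0.207
[-4.55 -0.2   0.04] rz -0.26
[-5.14 -0.12  0.04] rz -0.312
pos [ 0.5344 -0.0248  0.1004] yaw 115.12 F [-0.2   0.27  0.62] t 2.6
[-1.03369007 -0.34822932  0.80649862]
```

View pics/sc2.png

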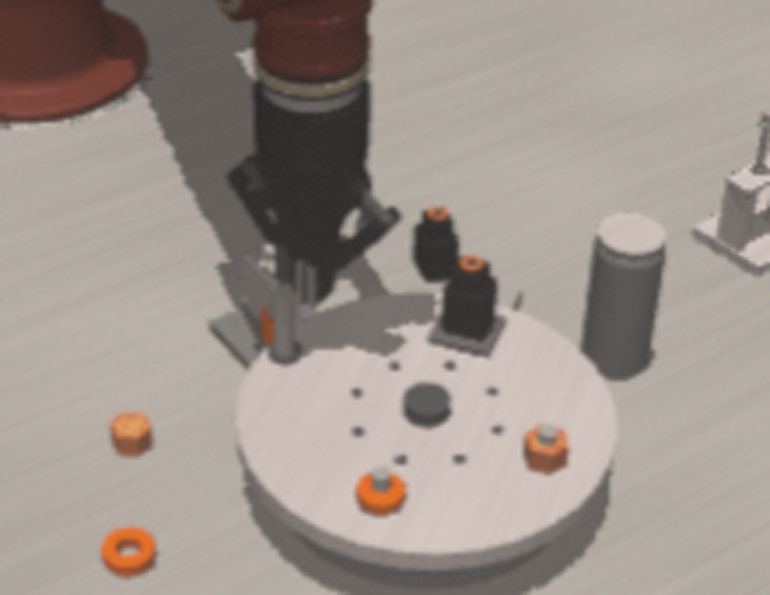

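The fingers hang beside the post at crop pixel (290,290), on its clockwise side and clear of it and of the stop and knob. I'll approach gently and start pushing.

Call:
send_rows([
  {"translation":[-0.5,-0.1,0],"delta_rot":[0,0,0],"jaw":0},
  {"translation":[-1.0,-0.1,0],"delta_rot":[0,0,0],"jaw":0},
  {"translation":[-1.2,-0.1,0],"delta_rot":[0,0,0],"jaw":0},
  {"translation":[-1.4,-0.1,0],"delta_rot":[0,0,0],"jaw":0},
  {"translation":[-1.6,-0.1,0],"delta_rot":[0,0,0],"jaw":0},
  {"translation":[-1.8,-0.13,0],"delta_rot":[0,0,-0.02],"jaw":0},
  {"translation":[-2.0,-0.16,0],"delta_rot":[0,0,-0.04],"jaw":0},
  {"translation":[-2.2,-0.2,0],"delta_rot":[0,0,-0.055],"jaw":0},
])

```text
time: 3.45
tool_pos: [0.5419, -0.0457, 0.1004]
tool_rot: [0.0, 0.513, 0.859, 0.0]
contact_force: [0.1, 2.4, 0.7]
gripper_width: 0.0
grasp_force: 1.1
```

Run:
```python
from h import *
rows([finger(a) for a in range(210,227,2)])
W=cloud(grab_frame("top")).reshape(-1,3)
d=W-np.array([*AX,0]); r=np.hypot(d[:,0],d[:,1]); a=np.degrees(np.arctan2(d[:,1],d[:,0]))%360
s=(abs(r-.088)<.025)&(W[:,2]>.1)&(W[:,2]<.13)&(a>90)&(a<165); print("casing ang",a[s].mean(),np.median(W[s],0))
print(state()["contact_force"])
```

```text
[-0.34 -0.05  0.04] rz -0.029
[-0.74 -0.09  0.04] rz -0.064
[-1.14 -0.12  0.04] rz -0.099
[-1.53 -0.14  0.04] rz -0.134
[-1.93 -0.14  0.04] rz -0.169
[-2.33 -0.13  0.04] rz -0.204
[-2.73 -0.1   0.04] rz -0.239
[-3.13 -0.07  0.04] rz -0.273
[-3.52 -0.01  0.04] rz -0.308
pos [ 0.5419 -0.0457  0.1004] yaw 118.33 F [0.11 2.38 0.73] t 3.45
casing ang 128.12501248775172 [0.59449987 0.06169579 0.11708874]
[-0.34976666  2.02087655  0.41407236]
```

Call:
send_rows([
  {"translation":[-0.34,-0.05,0],"delta_rot":[0,0,-0.03],"jaw":0},
  {"translation":[-0.74,-0.09,0],"delta_rot":[0,0,-0.065],"jaw":0},
  {"translation":[-1.14,-0.12,0],"delta_rot":[0,0,-0.1],"jaw":0},
  {"translation":[-1.53,-0.14,0],"delta_rot":[0,0,-0.135],"jaw":0},
  {"translation":[-1.93,-0.14,0],"delta_rot":[0,0,-0.17],"jaw":0},
  {"translation":[-2.33,-0.13,0],"delta_rot":[0,0,-0.205],"jaw":0},
  {"translation":[-2.73,-0.1,0],"delta_rot":[0,0,-0.24],"jaw":0},
  {"translation":[-3.13,-0.07,0],"delta_rot":[0,0,-0.275],"jaw":0},
])

```text
time: 4.3
tool_pos: [0.5561, -0.0735, 0.1002]
tool_rot: [-0.0, 0.39, 0.921, 0.0]
contact_force: [0.3, 2.4, 1.5]
gripper_width: -0.0
grasp_force: 1.2
```

Run:
```python
from h import *
rows([finger(a) for a in range(225,242,2)])
```

```text
[-0.21 -0.02  0.02] rz -0.016
[-0.61 -0.07  0.02] rz -0.051
[-1.   -0.11  0.02] rz -0.085
[-1.4  -0.13  0.02] rz -0.12
[-1.8  -0.14  0.02] rz -0.155
[-2.2  -0.13  0.02] rz -0.19
[-2.6  -0.11  0.02] rz -0.225
[-3.   -0.08  0.02] rz -0.26
[-3.39 -0.03  0.02] rz -0.295
pos [ 0.5561 -0.0735  0.1002] yaw 134.11 F [0.29 2.44 1.51] t 4.3
```

Call:
send_rows([
  {"translation":[-0.4,-0.05,0],"delta_rot":[0,0,-0.03],"jaw":0},
  {"translation":[-0.8,-0.09,0],"delta_rot":[0,0,-0.07],"jaw":0},
  {"translation":[-1.2,-0.12,0],"delta_rot":[0,0,-0.1],"jaw":0},
  {"translation":[-1.6,-0.13,0],"delta_rot":[0,0,-0.14],"jaw":0},
  {"translation":[-2.0,-0.13,0],"delta_rot":[0,0,-0.17],"jaw":0},
  {"translation":[-2.4,-0.12,0],"delta_rot":[0,0,-0.21],"jaw":0},
  {"translation":[-2.8,-0.1,0],"delta_rot":[0,0,-0.24],"jaw":0},
  {"translation":[-3.2,-0.06,0],"delta_rot":[0,0,-0.28],"jaw":0},
])

```text
time: 5.1
tool_pos: [0.5775, -0.0969, 0.1]
tool_rot: [-0.001, 0.258, 0.966, 0.0]
contact_force: [-1.1, 2.5, 1.2]
gripper_width: 0.002
grasp_force: 1.2
```

```bash
cat >> h.py <<'E'
def casing():
    W=cloud(grab_frame("top")).reshape(-1,3); d=W-np.array([*AX,0]); r=np.hypot(d[:,0],d[:,1]); a=np.degrees(np.arctan2(d[:,1],d[:,0]))%360
    s=(abs(r-.088)<.025)&(W[:,2]>.113)&(W[:,2]<.13)&(a>90)&(a<195); print("casing",a[s].mean(),s.sum(),W[s].mean(0))
    s=(abs(r-.176)<.02)&(W[:,2]>.09)&(W[:,2]<.115)&(abs(a-180)<10); print("knob",a[s].mean(),s.sum(),W[s].mean(0))
E
python3 - <<'E'
from h import *
rows([finger(a) for a in range(241,260,2)])
casing()
E
```

```text
[-0.23 -0.   -0.  ] rz -0.015
[-0.62 -0.05 -0.  ] rz -0.05
[-1.02 -0.09 -0.  ] rz -0.085
[-1.42 -0.11 -0.  ] rz -0.119
[-1.82 -0.12 -0.  ] rz -0.154
[-2.22 -0.12 -0.  ] rz -0.189
[-2.62 -0.1  -0.  ] rz -0.224
[-3.01 -0.06 -0.01] rz -0.259
[-3.41 -0.02 -0.01] rz -0.294
[-3.81  0.05 -0.01] rz -0.329
pos [ 0.5775 -0.0969  0.1   ] yaw 150.15 F [-1.1   2.53  1.17] t 5.1
casing 159.20899745530505 78 [0.56792116 0.02317586 0.12078929]
knob 180.0676117247831 27 [ 0.47533075 -0.00819711  0.10165385]
```

Call:
send_rows([
  {"translation":[-0.4,-0.03,0],"delta_rot":[0,0,-0.03],"jaw":0},
  {"translation":[-0.8,-0.07,0],"delta_rot":[0,0,-0.065],"jaw":0},
  {"translation":[-1.2,-0.1,0],"delta_rot":[0,0,-0.1],"jaw":0},
  {"translation":[-1.6,-0.12,0],"delta_rot":[0,0,-0.135],"jaw":0},
  {"translation":[-2.0,-0.12,0],"delta_rot":[0,0,-0.17],"jaw":0},
  {"translation":[-2.4,-0.11,0],"delta_rot":[0,0,-0.205],"jaw":0},
  {"translation":[-2.7,-0.09,0],"delta_rot":[0,0,-0.23],"jaw":0},
  {"translation":[-2.9,-0.07,0],"delta_rot":[0,0,-0.25],"jaw":0},
])

```text
time: 5.95
tool_pos: [0.6023, -0.1123, 0.1]
tool_rot: [-0.0, 0.136, 0.991, -0.0]
contact_force: [-2.2, 1.5, 0.5]
gripper_width: -0.002
grasp_force: 1.2
```

Run:
```python
from h import *
rows([finger(a) for a in np.arange(254,263.5,1)])
casing()
```

```text
[ 0.09  0.04 -0.  ] rz 0.007
[-0.11  0.01 -0.  ] rz -0.01
[-0.31 -0.02 -0.  ] rz -0.028
[-0.5  -0.04 -0.  ] rz -0.045
[-0.7  -0.06 -0.  ] rz -0.062
[-0.9  -0.08 -0.  ] rz -0.08
[-1.1 -0.1 -0. ] rz -0.097
[-1.3  -0.11 -0.  ] rz -0.115
[-1.5  -0.11 -0.  ] rz -0.132
[-1.7  -0.12 -0.  ] rz -0.15
pos [ 0.6023 -0.1123  0.1   ] yaw 164.42 F [-2.23  1.5   0.49] t 5.95
casing 173.84419475004808 77 [0.56335205 0.00135509 0.12100604]
knob 180.35910555797454 31 [ 0.47518998 -0.00909315  0.10145473]
```

Call:
send_rows([
  {"translation":[-0.1,0,0],"delta_rot":[0,0,-0.01],"jaw":0},
  {"translation":[-0.2,0,0],"delta_rot":[0,0,-0.02],"jaw":0},
  {"translation":[-0.3,-0.02,0],"delta_rot":[0,0,-0.028],"jaw":0},
  {"translation":[-0.4,-0.03,0],"delta_rot":[0,0,-0.036],"jaw":0},
  {"translation":[-0.5,-0.04,0],"delta_rot":[0,0,-0.045],"jaw":0},
  {"translation":[-0.6,-0.05,0],"delta_rot":[0,0,-0.054],"jaw":0},
  {"translation":[-0.7,-0.06,0],"delta_rot":[0,0,-0.062],"jaw":0},
  {"translation":[-0.75,-0.06,0],"delta_rot":[0,0,-0.066],"jaw":0},
])

```text
time: 6.8
tool_pos: [0.6096, -0.1149, 0.1002]
tool_rot: [-0.0, 0.103, 0.995, -0.0]
contact_force: [-3.3, -0.9, -1.9]
gripper_width: 0.0
grasp_force: 1.2
```

Run:
```python
from h import *
rows([finger(a) for a in np.arange(258,264.5,1)])
casing()
```

```text
[ 0.07 -0.    0.02] rz 0.003
[-0.12 -0.04  0.02] rz -0.014
[-0.32 -0.06  0.02] rz -0.032
[-0.52 -0.09  0.02] rz -0.049
[-0.72 -0.11  0.02] rz -0.067
[-0.92 -0.12  0.02] rz -0.084
[-1.12 -0.13  0.02] rz -0.102
pos [ 0.6096 -0.1149  0.1002] yaw 168.18 F [-3.31 -0.85 -1.94] t 6.8
casing 177.75571929025514 76 [ 0.5627577  -0.00456655  0.12073991]
knob 180.3582831479433 31 [ 0.47519327 -0.00909011  0.10151929]
```

Call:
send_rows([
  {"translation":[-0.03,0,0],"delta_rot":[0,0,-0.003],"jaw":0},
  {"translation":[-0.06,0,0],"delta_rot":[0,0,-0.006],"jaw":0},
  {"translation":[-0.09,0,0],"delta_rot":[0,0,-0.009],"jaw":0},
  {"translation":[-0.12,0,0],"delta_rot":[0,0,-0.012],"jaw":0},
  {"translation":[-0.15,-0.01,0],"delta_rot":[0,0,-0.014],"jaw":0},
  {"translation":[-0.18,-0.01,0],"delta_rot":[0,0,-0.016],"jaw":0},
  {"translation":[-0.2,-0.01,0],"delta_rot":[0,0,-0.018],"jaw":0},
  {"translation":[-0.2,-0.01,0],"delta_rot":[0,0,-0.018],"jaw":0},
])

```text
time: 7.65
tool_pos: [0.6116, -0.1154, 0.1004]
tool_rot: [0.0, 0.094, 0.996, -0.0]
contact_force: [-1.9, -1.6, -2.0]
gripper_width: 0.002
grasp_force: 1.0
```

Run:
```python
from h import *
rows([finger(a) for a in np.arange(260,263.5,1)])
casing()
```

```text
[-0.12 -0.06  0.04] rz -0.014
[-0.31 -0.09  0.04] rz -0.032
[-0.51 -0.11  0.04] rz -0.049
[-0.71 -0.13  0.04] rz -0.067
pos [ 0.6116 -0.1154  0.1004] yaw 169.19 F [-1.95 -1.63 -2.05] t 7.65
casing 178.8664315580108 77 [ 0.56281194 -0.00626063  0.12074185]
knob 180.35047558917725 31 [ 0.47519818 -0.00906637  0.10245912]
```

Call:
send_rows([
  {"translation":[-0.02,0,0],"delta_rot":[0,0,0],"jaw":0},
  {"translation":[-0.04,0,0],"delta_rot":[0,0,0],"jaw":0},
  {"translation":[-0.06,0,0],"delta_rot":[0,0,0],"jaw":0},
  {"translation":[-0.08,0,0],"delta_rot":[0,0,0],"jaw":0},
  {"translation":[-0.1,0,0],"delta_rot":[0,0,0],"jaw":0},
  {"translation":[-0.12,0,0],"delta_rot":[0,0,0],"jaw":0},
  {"translation":[-0.12,0,0],"delta_rot":[0,0,0],"jaw":0},
  {"translation":[-0.12,0,0],"delta_rot":[0,0,0],"jaw":0},
])

```text
time: 8.5
tool_pos: [0.6128, -0.1156, 0.1003]
tool_rot: [0.0, 0.094, 0.996, -0.0]
contact_force: [-1.7, -0.7, -1.2]
gripper_width: -0.005
grasp_force: 1.0
```

Run:
```python
from h import *
casing()
for i in range(3): grab_frame("top"); s=state(); print(s["tool_pos"].round(5),s["contact_force"].round(2))
```

```text
casing 179.31655147011074 78 [ 0.56269768 -0.00696071  0.12098832]
knob 180.3590246383618 31 [ 0.47519104 -0.00909247  0.10135802]
[ 0.6128  -0.11559  0.10037] [-1.56 -1.27 -1.03]
[ 0.6128  -0.11561  0.10036] [-2.8  -0.87 -1.26]
[ 0.6128  -0.1156   0.10034] [-2.12 -1.84 -1.43]
```

Call:
send_rows([
  {"translation":[-0.02,0,0],"delta_rot":[0,0,0],"jaw":0},
  {"translation":[-0.04,0,0],"delta_rot":[0,0,0],"jaw":0},
  {"translation":[-0.06,0,0],"delta_rot":[0,0,0],"jaw":0},
  {"translation":[-0.08,0,0],"delta_rot":[0,0,0],"jaw":0},
  {"translation":[-0.1,0,0],"delta_rot":[0,0,0],"jaw":0},
  {"translation":[-0.1,0,0],"delta_rot":[0,0,0],"jaw":0},
  {"translation":[-0.1,0,0],"delta_rot":[0,0,0],"jaw":0},
  {"translation":[-0.1,0,0],"delta_rot":[0,0,0],"jaw":0},
])

```text
time: 9.5
tool_pos: [0.6136, -0.1158, 0.1003]
tool_rot: [-0.0, 0.094, 0.996, 0.0]
contact_force: [-4.6, -1.1, -0.1]
gripper_width: 0.002
grasp_force: 1.8
```

Run:
```python
from h import *
s=state();casing(); print(s["tool_pos"].round(5),s["contact_force"].round(2))
```

```text
casing 179.95224836680674 72 [ 0.56322022 -0.00792494  0.12126503]
knob 180.35837268003894 31 [ 0.47519448 -0.00909006  0.10150196]
[ 0.61359 -0.11576  0.10032] [-4.57 -1.05 -0.11]
```

Call:
send_rows([
  {"translation":[-0.01,0,0],"delta_rot":[0,0,0],"jaw":0},
  {"translation":[-0.02,0,0],"delta_rot":[0,0,0],"jaw":0},
  {"translation":[-0.02,0,0],"delta_rot":[0,0,0],"jaw":0},
  {"translation":[-0.02,0,0],"delta_rot":[0,0,0],"jaw":0},
  {"translation":[-0.02,0,0],"delta_rot":[0,0,0],"jaw":0},
  {"translation":[-0.02,0,0],"delta_rot":[0,0,0],"jaw":0},
  {"translation":[-0.02,0,0],"delta_rot":[0,0,0],"jaw":0},
  {"translation":[-0.02,0,0],"delta_rot":[0,0,0],"jaw":0},
])

```text
time: 10.35
tool_pos: [0.6136, -0.1158, 0.1003]
tool_rot: [-0.0, 0.094, 0.996, 0.0]
contact_force: [-4.1, -0.7, 0.7]
gripper_width: -0.001
grasp_force: 2.4
```

```bash
cat >> h.py <<'E'
def favg(n=4):
    L=[]
    for i in range(n): s=state(); L.append(s["contact_force"]); grab_frame("top")
    print(s["time"],s["tool_pos"].round(5),np.mean(L,0).round(2),np.std(L,0).round(2))
E
python3 -c "
from h import *
favg()"
```

```text
10.5 [ 0.61365 -0.11578  0.10031] [-5.28 -0.82  0.85] [0.77 0.12 0.67]
```

Call:
send_rows([
  {"translation":[-0.01,0,0],"delta_rot":[0,0,0],"jaw":0},
  {"translation":[-0.02,0,0],"delta_rot":[0,0,0],"jaw":0},
  {"translation":[-0.03,0,0],"delta_rot":[0,0,0],"jaw":0},
  {"translation":[-0.04,0,0],"delta_rot":[0,0,0],"jaw":0},
  {"translation":[-0.05,0,0],"delta_rot":[0,0,0],"jaw":0},
  {"translation":[-0.05,0,0],"delta_rot":[0,0,0],"jaw":0},
  {"translation":[-0.05,0,0],"delta_rot":[0,0,0],"jaw":0},
  {"translation":[-0.05,0,0],"delta_rot":[0,0,0],"jaw":0},
])

```text
time: 11.35
tool_pos: [0.6137, -0.1158, 0.1003]
tool_rot: [-0.001, 0.094, 0.996, 0.0]
contact_force: [-7.0, -0.3, 2.2]
gripper_width: 0.0
grasp_force: 3.4
```

```bash
python3 -c "
from h import *
favg()
print(state()['grasp_force'])"
```

```text
11.5 [ 0.61369 -0.11579  0.10032] [-7.11 -0.52  2.33] [0.36 0.64 0.42]
3.395281434059143
```

Call:
send_rows([
  {"translation":[-0.02,0,0],"delta_rot":[0,0,0],"jaw":0},
  {"translation":[-0.04,0,0],"delta_rot":[0,0,0],"jaw":0},
  {"translation":[-0.06,0,0],"delta_rot":[0,0,0],"jaw":0},
  {"translation":[-0.08,0,0],"delta_rot":[0,0,0],"jaw":0},
  {"translation":[-0.1,0,0],"delta_rot":[0,0,0],"jaw":0},
  {"translation":[-0.1,0,0],"delta_rot":[0,0,0],"jaw":0},
  {"translation":[-0.1,0,0],"delta_rot":[0,0,0],"jaw":0},
  {"translation":[-0.1,0,0],"delta_rot":[0,0,0],"jaw":0},
])

```text
time: 12.35
tool_pos: [0.6138, -0.1158, 0.1003]
tool_rot: [-0.002, 0.094, 0.996, 0.0]
contact_force: [-11.1, 0.4, 5.8]
gripper_width: 0.001
grasp_force: 5.3
```

```bash
python3 -c "
from h import *
favg()
print(state()['grasp_force'])"
```

```text
12.5 [ 0.61376 -0.11582  0.10032] [-11.06   0.4    5.39] [0.37 0.28 0.36]
5.319796577095985
```

Call:
send_rows([
  {"translation":[-0.01,0,0],"delta_rot":[0,0,0],"jaw":0},
  {"translation":[-0.02,0,0],"delta_rot":[0,0,0],"jaw":0},
  {"translation":[-0.035,0,0],"delta_rot":[0,0,0],"jaw":0},
  {"translation":[-0.035,0,0],"delta_rot":[0,0,0],"jaw":0},
  {"translation":[-0.035,0,0],"delta_rot":[0,0,0],"jaw":0},
  {"translation":[-0.035,0,0],"delta_rot":[0,0,0],"jaw":0},
  {"translation":[-0.035,0,0],"delta_rot":[0,0,0],"jaw":0},
  {"translation":[-0.035,0,0],"delta_rot":[0,0,0],"jaw":0},
])

```text
time: 13.35
tool_pos: [0.6138, -0.1158, 0.1003]
tool_rot: [-0.003, 0.094, 0.996, 0.0]
contact_force: [-11.4, 0.7, 5.9]
gripper_width: -0.003
grasp_force: 6.0
```

```bash
python3 -c "
from h import *
favg()
print(state()['grasp_force'])
casing()"
```

```text
13.5 [ 0.61381 -0.11582  0.10033] [-11.67   0.59   6.36] [0.2  0.36 0.49]
6.0041919350624084
casing 179.97940732468768 74 [ 0.5629238  -0.00797088  0.12105016]
knob 180.35629204300577 31 [ 0.47519387 -0.009084    0.10171134]
```

Call:
send_rows([
  {"translation":[-0.01,0,0],"delta_rot":[0,0,0],"jaw":0},
  {"translation":[-0.025,0,0],"delta_rot":[0,0,0],"jaw":0},
  {"translation":[-0.025,0,0],"delta_rot":[0,0,0],"jaw":0},
  {"translation":[-0.025,0,0],"delta_rot":[0,0,0],"jaw":0},
  {"translation":[-0.025,0,0],"delta_rot":[0,0,0],"jaw":0},
  {"translation":[-0.025,0,0],"delta_rot":[0,0,0],"jaw":0},
  {"translation":[-0.025,0,0],"delta_rot":[0,0,0],"jaw":0},
  {"translation":[-0.025,0,0],"delta_rot":[0,0,0],"jaw":0},
])

```text
time: 14.4
tool_pos: [0.6138, -0.1158, 0.1003]
tool_rot: [-0.003, 0.094, 0.996, 0.0]
contact_force: [-13.3, 0.7, 6.7]
gripper_width: -0.002
grasp_force: 6.5
```

Call:
send_rows([
  {"translation":[0,0,0],"delta_rot":[0,0,0],"jaw":0},
  {"translation":[0,0,0],"delta_rot":[0,0,0],"jaw":0},
  {"translation":[0,0,0],"delta_rot":[0,0,0],"jaw":0},
  {"translation":[0,0,0],"delta_rot":[0,0,0],"jaw":0},
  {"translation":[0,0,0],"delta_rot":[0,0,0],"jaw":0},
  {"translation":[0,0,0],"delta_rot":[0,0,0],"jaw":0},
  {"translation":[0,0,0],"delta_rot":[0,0,0],"jaw":0},
  {"translation":[0,0,0],"delta_rot":[0,0,0],"jaw":0},
])

```text
time: 15.2
tool_pos: [0.6138, -0.1158, 0.1003]
tool_rot: [-0.003, 0.094, 0.996, 0.0]
contact_force: [-13.4, 0.4, 6.8]
gripper_width: 0.002
grasp_force: 6.5
```

```bash
python3 -c "
from h import *
favg()
print(state()['grasp_force'])"
```

```text
15.35 [ 0.61379 -0.11582  0.10029] [-13.24   0.34   6.65] [0.27 0.15 0.48]
6.49204283952713
```

Call:
send_rows([
  {"translation":[0.15,0,0],"delta_rot":[0,0,0],"jaw":0},
  {"translation":[0.4,0,0],"delta_rot":[0,0,0],"jaw":0},
  {"translation":[0.9,0,0],"delta_rot":[0,0,0],"jaw":0},
  {"translation":[1.6,0,0],"delta_rot":[0,0,0],"jaw":0},
  {"translation":[2.2,0,0],"delta_rot":[0,0,0],"jaw":0},
  {"translation":[2.2,0,-2],"delta_rot":[0,0,0],"jaw":0},
  {"translation":[2.2,0,-5],"delta_rot":[0,0,0],"jaw":0},
  {"translation":[2.2,0,-8],"delta_rot":[0,0,0],"jaw":0},
])

```text
time: 16.2
tool_pos: [0.5936, -0.1118, 0.1806]
tool_rot: [-0.0, 0.094, 0.996, 0.0]
contact_force: [0.6, -0.7, 0.1]
gripper_width: 0.0
grasp_force: 0.0
```

Run:
```python
from h import *
rows([((.438,-.009,.18),180.3),((.438,-.009,.09),180.3)])
casing()
f=grab_frame("top");p=f["pixels"][130:270,210:380];cv2.imwrite("pics/topd.png",cv2.resize(p,None,fx=4.2,fy=4.2,interpolation=cv2.INTER_CUBIC))
W=cloud(f).reshape(-1,3); W=W[(abs(W[:,2]-.012)<.004)&(W[:,0]>.435)&(W[:,0]<.52)&(abs(W[:,1]+.02)<.06)]
for x in np.arange(.44,.51,.01):
    q=W[abs(W[:,0]-x)<.005]; print(round(x,3),q[:,1].min().round(4),q[:,1].max().round(4))
```

```text
[17.21  7.18  0.08] rz -0.194
[17.2   7.17  9.08] rz -0.194
pos [ 0.5936 -0.1118  0.1806] yaw 169.18 F [ 0.57 -0.74  0.05] t 16.2
casing 179.95867550743276 75 [ 0.56277291 -0.00793706  0.12107742]
knob 180.35941620044173 31 [ 0.47519185 -0.00909362  0.10136351]
0.44 -0.0405 0.0178
0.45 -0.0434 0.0179
0.46 -0.0432 0.0181
0.47 -0.0317 0.0183
0.48 -0.0318 0.0185
0.49 -0.037 0.0186
0.5 -0.0397 0.0188
0.51 -0.034 0.019
```

View pics/topd.png

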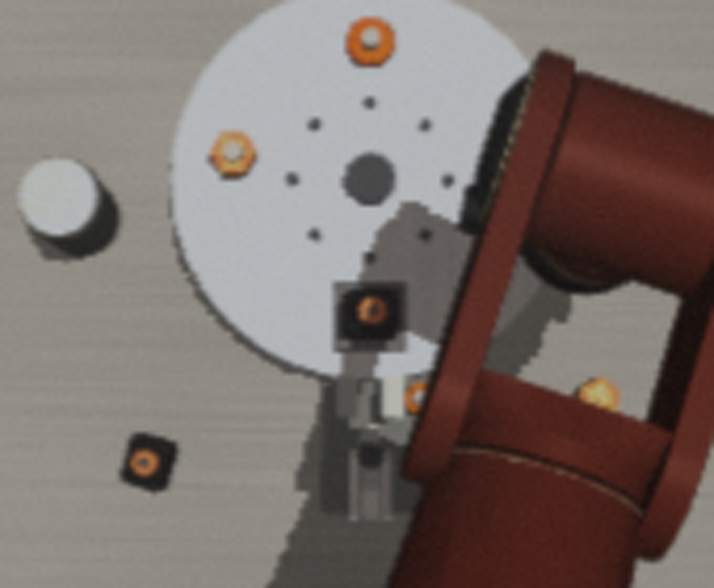

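The casing faces front (370,312), the leading cheek touches the stop (418,397), and the slot lines up with the bolt nose (370,400). Now I'll move in front of the knob.

Call:
send_rows([
  {"translation":[2.5,1,0],"delta_rot":[0,0,-0.03],"jaw":0},
  {"translation":[6.5,2.7,0],"delta_rot":[0,0,-0.07],"jaw":0},
  {"translation":[10.5,4.4,0],"delta_rot":[0,0,-0.12],"jaw":0},
  {"translation":[14,5.8,0],"delta_rot":[0,0,-0.16],"jaw":0},
  {"translation":[16.4,6.9,0],"delta_rot":[0,0,-0.19],"jaw":0},
  {"translation":[17.2,7.2,0],"delta_rot":[0,0,-0.194],"jaw":0},
  {"translation":[17.2,7.2,0.5],"delta_rot":[0,0,-0.194],"jaw":0},
  {"translation":[17.2,7.2,1],"delta_rot":[0,0,-0.194],"jaw":0},
])

```text
time: 17.1
tool_pos: [0.4396, -0.0095, 0.1701]
tool_rot: [0.001, -0.002, 1.0, -0.0]
contact_force: [0.4, -0.6, -0.3]
gripper_width: -0.0
grasp_force: 0.0
```

Run:
```python
from h import *
rows([((.438,-.009,.09),180.3)])
```

```text
[0.17 0.05 8.01] rz -0.001
pos [ 0.4396 -0.0095  0.1701] yaw -179.73 F [ 0.39 -0.64 -0.28] t 17.1
```

Call:
send_rows([
  {"translation":[0.1,0.05,1.5],"delta_rot":[0,0,0],"jaw":0},
  {"translation":[0.1,0.05,3.5],"delta_rot":[0,0,0],"jaw":0},
  {"translation":[0.1,0.05,5.5],"delta_rot":[0,0,0],"jaw":0},
  {"translation":[0.1,0.05,7],"delta_rot":[0,0,0],"jaw":0},
  {"translation":[0.1,0.05,7.7],"delta_rot":[0,0,0],"jaw":0},
  {"translation":[0.1,0.05,8],"delta_rot":[0,0,0],"jaw":0},
  {"translation":[0.1,0.05,8],"delta_rot":[0,0,0],"jaw":0},
  {"translation":[0.1,0.05,8],"delta_rot":[0,0,0],"jaw":0},
])

```text
time: 17.9
tool_pos: [0.4386, -0.0088, 0.091]
tool_rot: [0.001, -0.003, 1.0, -0.0]
contact_force: [0.1, 0.4, 0.4]
gripper_width: 0.001
grasp_force: 0.0
```

Run:
```python
from h import *
rows([((.456,-.009,.09),180.3),((.480,-.009,.09),180.3)])
f=grab_frame("scene");p=f["pixels"][120:260,190:370];cv2.imwrite("pics/sc3.png",cv2.resize(p,None,fx=4.2,fy=4.2,interpolation=cv2.INTER_CUBIC))
```

```text
[-1.74 -0.03  0.1 ] rz -0.0
[-4.14 -0.04  0.1 ] rz -0.0
pos [ 0.4386 -0.0088  0.091 ] yaw -179.71 F [0.06 0.35 0.38] t 17.9
```

View pics/sc3.png

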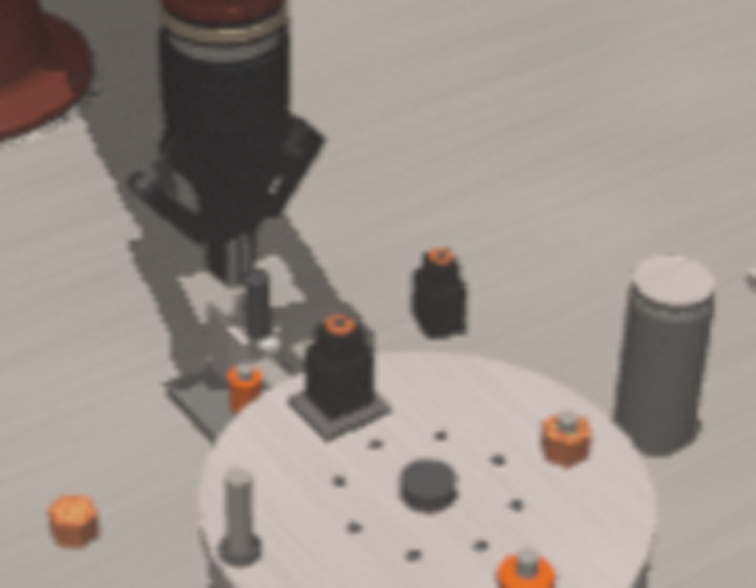

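The fingertips stand in front of the knob (258,300), lined up with it and clear of everything.

Call:
send_rows([
  {"translation":[-0.6,0,0],"delta_rot":[0,0,0],"jaw":0},
  {"translation":[-1.1,0,0],"delta_rot":[0,0,0],"jaw":0},
  {"translation":[-1.4,0,0],"delta_rot":[0,0,0],"jaw":0},
  {"translation":[-1.6,0,0],"delta_rot":[0,0,0],"jaw":0},
  {"translation":[-1.8,0,0],"delta_rot":[0,0,0],"jaw":0},
  {"translation":[-2.0,0,0],"delta_rot":[0,0,0],"jaw":0},
  {"translation":[-2.2,0,0],"delta_rot":[0,0,0],"jaw":0},
  {"translation":[-2.4,0,0],"delta_rot":[0,0,0],"jaw":0},
])

```text
time: 18.75
tool_pos: [0.4619, -0.0084, 0.0902]
tool_rot: [-0.0, -0.003, 1.0, 0.0]
contact_force: [-3.3, -0.0, 1.9]
gripper_width: 0.002
grasp_force: 1.6
```

```bash
python3 -c "
from h import *
favg(2); casing()"
```

```text
18.8 [ 0.46216 -0.00843  0.09026] [-2.7  -0.11  1.53] [0.63 0.11 0.37]
casing 179.99838707731547 74 [ 0.56291641 -0.00800232  0.12120365]
knob nan 0 [nan nan nan]h.py:30: RuntimeWarning: Mean of empty slice.
  s=(abs(r-.176)<.02)&(W[:,2]>.09)&(W[:,2]<.115)&(abs(a-180)<10); print("knob",a[s].mean(),s.sum(),W[s].mean(0))
  ret = ret.dtype.type(ret / rcount)
  ret = um.true_divide(
```

Call:
send_rows([
  {"translation":[-0.06,0,0],"delta_rot":[0,0,0],"jaw":0},
  {"translation":[-0.12,0,0],"delta_rot":[0,0,0],"jaw":0},
  {"translation":[-0.18,0,0],"delta_rot":[0,0,0],"jaw":0},
  {"translation":[-0.24,0,0],"delta_rot":[0,0,0],"jaw":0},
  {"translation":[-0.3,0,0],"delta_rot":[0,0,0],"jaw":0},
  {"translation":[-0.35,0,0],"delta_rot":[0,0,0],"jaw":0},
  {"translation":[-0.35,0,0],"delta_rot":[0,0,0],"jaw":0},
  {"translation":[-0.35,0,0],"delta_rot":[0,0,0],"jaw":0},
])

```text
time: 19.7
tool_pos: [0.4655, -0.0084, 0.0903]
tool_rot: [0.0, -0.003, 1.0, 0.0]
contact_force: [-2.0, 0.7, 2.1]
gripper_width: -0.001
grasp_force: 1.2
```

```bash
python3 -c "
from h import *
favg(2)"
```

```text
19.75 [ 0.46548 -0.00841  0.09027] [-2.35  0.9   1.82] [0.32 0.19 0.31]
```

Call:
send_rows([
  {"translation":[-0.06,0,0],"delta_rot":[0,0,0],"jaw":0},
  {"translation":[-0.12,0,0],"delta_rot":[0,0,0],"jaw":0},
  {"translation":[-0.18,0,0],"delta_rot":[0,0,0],"jaw":0},
  {"translation":[-0.24,0,0],"delta_rot":[0,0,0],"jaw":0},
  {"translation":[-0.3,0,0],"delta_rot":[0,0,0],"jaw":0},
  {"translation":[-0.3,0,0],"delta_rot":[0,0,0],"jaw":0},
  {"translation":[-0.3,0,0],"delta_rot":[0,0,0],"jaw":0},
  {"translation":[-0.3,0,0],"delta_rot":[0,0,0],"jaw":0},
])

```text
time: 20.6
tool_pos: [0.4685, -0.0084, 0.0903]
tool_rot: [0.0, -0.003, 1.0, 0.0]
contact_force: [-2.5, 1.2, 0.7]
gripper_width: 0.001
grasp_force: 1.1
```

```bash
python3 -c "
from h import *
favg(2)"
```

```text
20.65 [ 0.4685  -0.00839  0.09027] [-2.37  1.37  0.66] [0.09 0.19 0.01]
```

Call:
send_rows([
  {"translation":[-0.06,0,0],"delta_rot":[0,0,0],"jaw":0},
  {"translation":[-0.12,0,0],"delta_rot":[0,0,0],"jaw":0},
  {"translation":[-0.18,0,0],"delta_rot":[0,0,0],"jaw":0},
  {"translation":[-0.24,0,0],"delta_rot":[0,0,0],"jaw":0},
  {"translation":[-0.3,0,0],"delta_rot":[0,0,0],"jaw":0},
  {"translation":[-0.35,0,0],"delta_rot":[0,0,0],"jaw":0},
  {"translation":[-0.35,0,0],"delta_rot":[0,0,0],"jaw":0},
  {"translation":[-0.35,0,0],"delta_rot":[0,0,0],"jaw":0},
])

```text
time: 21.5
tool_pos: [0.472, -0.0084, 0.0903]
tool_rot: [0.0, -0.003, 1.0, 0.0]
contact_force: [-2.1, 1.1, 0.7]
gripper_width: -0.002
grasp_force: 1.2
```

```bash
python3 -c "
from h import *
favg(2)"
```

```text
21.55 [ 0.47199 -0.00834  0.09028] [-2.29  1.08  0.45] [0.15 0.04 0.23]
```

Call:
send_rows([
  {"translation":[-0.06,0,0],"delta_rot":[0,0,0],"jaw":0},
  {"translation":[-0.12,0,0],"delta_rot":[0,0,0],"jaw":0},
  {"translation":[-0.18,0,0],"delta_rot":[0,0,0],"jaw":0},
  {"translation":[-0.24,0,0],"delta_rot":[0,0,0],"jaw":0},
  {"translation":[-0.3,0,0],"delta_rot":[0,0,0],"jaw":0},
  {"translation":[-0.3,0,0],"delta_rot":[0,0,0],"jaw":0},
  {"translation":[-0.3,0,0],"delta_rot":[0,0,0],"jaw":0},
  {"translation":[-0.3,0,0],"delta_rot":[0,0,0],"jaw":0},
])

```text
time: 22.4
tool_pos: [0.475, -0.0085, 0.0902]
tool_rot: [0.0, -0.003, 1.0, -0.0]
contact_force: [-2.3, 0.5, -0.7]
gripper_width: -0.002
grasp_force: 1.0
```

```bash
python3 -c "
from h import *
favg(2)"
```

```text
22.45 [ 0.47501 -0.00846  0.09026] [-2.33  0.9  -0.67] [0.01 0.44 0.03]
```

Call:
send_rows([
  {"translation":[-0.05,0,0],"delta_rot":[0,0,0],"jaw":0},
  {"translation":[-0.1,0,0],"delta_rot":[0,0,0],"jaw":0},
  {"translation":[-0.15,0,0],"delta_rot":[0,0,0],"jaw":0},
  {"translation":[-0.2,0,0],"delta_rot":[0,0,0],"jaw":0},
  {"translation":[-0.2,0,0],"delta_rot":[0,0,0],"jaw":0},
  {"translation":[-0.2,0,0],"delta_rot":[0,0,0],"jaw":0},
  {"translation":[-0.2,0,0],"delta_rot":[0,0,0],"jaw":0},
  {"translation":[-0.2,0,0],"delta_rot":[0,0,0],"jaw":0},
])

```text
time: 23.3
tool_pos: [0.477, -0.0084, 0.0903]
tool_rot: [0.0, -0.003, 1.0, -0.0]
contact_force: [-2.1, 1.1, -0.3]
gripper_width: 0.0
grasp_force: 1.2
```

```bash
python3 -c "
from h import *
favg(2)"
```

```text
23.35 [ 0.47697 -0.00843  0.09027] [-1.93  1.54 -0.55] [0.18 0.41 0.26]
```

Call:
send_rows([
  {"translation":[-0.04,0,0],"delta_rot":[0,0,0],"jaw":0},
  {"translation":[-0.08,0,0],"delta_rot":[0,0,0],"jaw":0},
  {"translation":[-0.12,0,0],"delta_rot":[0,0,0],"jaw":0},
  {"translation":[-0.16,0,0],"delta_rot":[0,0,0],"jaw":0},
  {"translation":[-0.16,0,0],"delta_rot":[0,0,0],"jaw":0},
  {"translation":[-0.16,0,0],"delta_rot":[0,0,0],"jaw":0},
  {"translation":[-0.16,0,0],"delta_rot":[0,0,0],"jaw":0},
  {"translation":[-0.16,0,0],"delta_rot":[0,0,0],"jaw":0},
])

```text
time: 24.2
tool_pos: [0.478, -0.0084, 0.0902]
tool_rot: [-0.001, -0.003, 1.0, -0.0]
contact_force: [-5.4, 0.5, 1.9]
gripper_width: 0.001
grasp_force: 2.7
```

```bash
python3 -c "
from h import *
favg(2)"
```

```text
24.25 [ 0.47803 -0.00839  0.09023] [-5.31  0.62  1.69] [0.07 0.16 0.24]
```

Call:
send_rows([
  {"translation":[-0.02,0,0],"delta_rot":[0,0,0],"jaw":0},
  {"translation":[-0.04,0,0],"delta_rot":[0,0,0],"jaw":0},
  {"translation":[-0.06,0,0],"delta_rot":[0,0,0],"jaw":0},
  {"translation":[-0.08,0,0],"delta_rot":[0,0,0],"jaw":0},
  {"translation":[-0.1,0,0],"delta_rot":[0,0,0],"jaw":0},
  {"translation":[-0.1,0,0],"delta_rot":[0,0,0],"jaw":0},
  {"translation":[-0.1,0,0],"delta_rot":[0,0,0],"jaw":0},
  {"translation":[-0.1,0,0],"delta_rot":[0,0,0],"jaw":0},
])

```text
time: 25.1
tool_pos: [0.4781, -0.0084, 0.0902]
tool_rot: [-0.002, -0.003, 1.0, -0.0]
contact_force: [-9.8, 0.7, 4.4]
gripper_width: -0.003
grasp_force: 4.7
```

```bash
python3 -c "
from h import *
favg(2)"
```

```text
25.15 [ 0.47811 -0.00839  0.09022] [-9.69  0.23  4.43] [0.12 0.49 0.04]
```

Hard end reached: no further movement at 9.7 N. I'll retract, rise and check that the bolt is fully home.

Call:
send_rows([
  {"translation":[0.15,0,0],"delta_rot":[0,0,0],"jaw":0},
  {"translation":[0.4,0,0],"delta_rot":[0,0,0],"jaw":0},
  {"translation":[1,0,0],"delta_rot":[0,0,0],"jaw":0},
  {"translation":[2,0,0],"delta_rot":[0,0,0],"jaw":0},
  {"translation":[3,0,0],"delta_rot":[0,0,0],"jaw":0},
  {"translation":[4,0,-2],"delta_rot":[0,0,0],"jaw":0},
  {"translation":[5,0,-5],"delta_rot":[0,0,0],"jaw":0},
  {"translation":[6,0,-8],"delta_rot":[0,0,0],"jaw":0},
])

```text
time: 26.0
tool_pos: [0.418, -0.0086, 0.1705]
tool_rot: [-0.001, -0.003, 1.0, 0.0]
contact_force: [0.5, -0.7, -0.2]
gripper_width: -0.004
grasp_force: 0.0
```

Call:
send_rows([
  {"translation":[0,2,-1],"delta_rot":[0,0,0],"jaw":0},
  {"translation":[0,5,-2],"delta_rot":[0,0,0],"jaw":0},
  {"translation":[0,9,-3],"delta_rot":[0,0,0],"jaw":0},
  {"translation":[0,13,-3],"delta_rot":[0,0,0],"jaw":0},
  {"translation":[0,17,-3],"delta_rot":[0,0,0],"jaw":0},
  {"translation":[0,20,-3],"delta_rot":[0,0,0],"jaw":0},
  {"translation":[0,20,-3],"delta_rot":[0,0,0],"jaw":0},
  {"translation":[0,20,-3],"delta_rot":[0,0,0],"jaw":0},
])

```text
time: 26.8
tool_pos: [0.4179, 0.1914, 0.2001]
tool_rot: [-0.0, -0.003, 1.0, -0.0]
contact_force: [-0.7, 0.8, -0.3]
gripper_width: -0.002
grasp_force: 0.0
```

Run:
```python
from h import *
f=grab_frame("top");W=cloud(f)
d=W-np.array([*AX,0]); r=np.hypot(d[...,0],d[...,1]); a=np.degrees(np.arctan2(d[...,1],d[...,0]))%360
for n,lo,hi,z0,z1,w in(("knob",.135,.19,.09,.112,8),("casing",.06,.115,.113,.13,20)):
    s=(r>lo)&(r<hi)&(W[...,2]>z0)&(W[...,2]<z1)&(abs(a-180)<w); print(n,s.sum(),np.median(W[s],0),a[s].mean())
s=state();print(s["time"],s["tool_pos"],s["contact_force"],abs(s["joint_vel"]).max())
p=f["pixels"][130:270,210:390];cv2.imwrite("pics/tope.png",cv2.resize(p,None,fx=4.2,fy=4.2,interpolation=cv2.INTER_CUBIC))
```

```text
knob 30 [ 0.49874861 -0.0094261   0.10041176] 180.22496419086755
casing 75 [ 0.56204363 -0.0078642   0.12181313] 179.94019152316022
26.85 [0.41806663 0.19076421 0.20011375] [-0.04243871 -0.00049957 -0.16548508] 0.02187460442865327
```

View pics/tope.png

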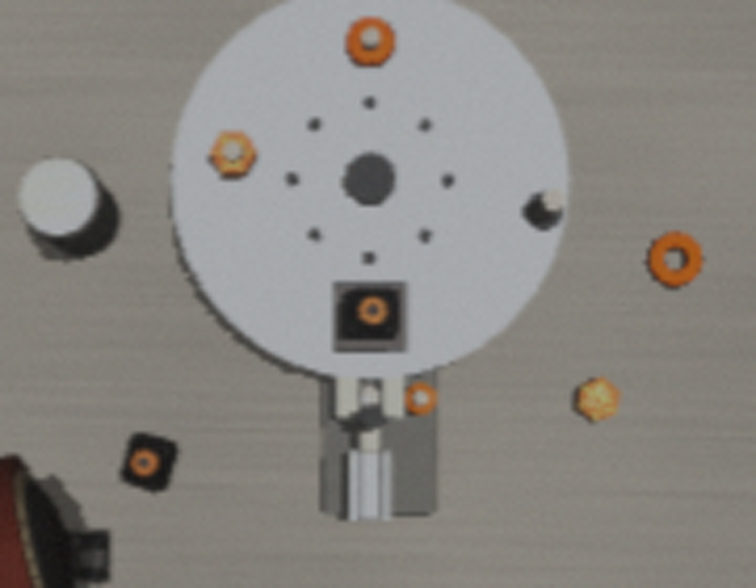

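The bolt nose is in the slot at (370,390), the knob has moved about 24 mm to (365,415), the casing still faces front, and the bystanders haven't moved.

```bash
python3 -c "
from plant import *
print(job_done())"
```

```text
the job is handed in; nothing more can be done
None
```

The job is handed in at about 27 s: the turntable is home against its stop, seated at about 13 N for over a second. The bolt is fully home in the slot (about 10 N on the knob), and the arm is clear of everything.

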